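# Find the loose bolt on the shaker and hold its lock cap open

### The arm

A 6-joint arm with a two-finger parallel gripper is mounted at the origin on a cart in front of the work surface, level with it; the furniture and walls round the work are solid. World frame = base frame: x ahead of the robot, y to its left, z up, the work surface at z = 0. Lengths are in mm, angles in rad, forces in N, time in s.
With the tool pointing down it reaches from about 350 to 775 mm from the base axis. Payload 7.3 kg.
Tool frame: the origin (TCP) lies at the very end of the fingers, on their centre line; the grasp point (between the pads) lies 19 mm behind it; z points along the fingers, y is the line along which they close (so a half turn about z gives the same grasp; the last joint's range is limited). The gripper opens to 92 mm and grips with 3 to 60 N. Pads are 19 mm wide; open, the fingers measure 130 mm over their backs; the gripper's body (75 mm by 190 mm) begins 47 mm behind the grasp point.
Start: joints at [0.955, 0.342, 1.524, -0, 1.275, -0.146], TCP at [237.661, 468.147, 226.741] pointing down, gripper open.
Joint ranges: [-2.53, 2.53], [-0.77, 2.02], [0.04, 2.7], [-1, 4.14], [0.28, 2.66], [-3.11, 3.11]. Speed limits (rad/s): [2.57, 2.57, 3.14, 3.14, 3.14, 3.14].

### API

Orientations are given as a rotation vector (axis times angle).
In Python, from workcell import bot, cams, ticket gives the robot as it stands. The module is installed in compiled form; this text tells all that it offers.
- The arm moves only by the tool jog_arm, never from a script. Its argument "rows" is a list of rows, each a list of 7 numbers: the turn, a rotation vector about the tool's x, y, z in rad, then the shift along the tool's x, y, z in mm, then the opening, from -1 (shut) to 1 (fully open). In form: [[wx, wy, wz, dx, dy, dz, grip], ...]. A call has 1 to 8 rows; each row shifts and turns the commanded pose from where the row before left it, along the tool's axes as they then stand; what a row does not reach is not made up. A row lasts 1/10 s, in which the tool goes at most 50 mm and 8.59 degrees, less where a joint would pass 70% of its speed; a pose out of reach is approached as far as the arm can. A call is refused whole if a number of a shift passes 50 or a number of a turn 0.15, either way. A call with a gripper value outside its range is refused whole. The fingers move at their own pace and stop on an object; "force" is the grip in N (left out, the last holds). Time passes only in rows, so rows that do not move let the fingers close. It gives the time, the measured TCP pose, the force, the opening and the grip force at its end, in the units of the state.
- bot.get_state(): the state, without advancing time (a new reading comes with each control period).
- cams.grab_frame(name): name is "scene" or "top" or "wrist"; returns the picture (480x640x3 uint8, blue, green, red); there is no depth.
- cams.camera_params(name): a dict with "intrinsics" (3x3 intrinsics, pixels), "dist_coeffs" ([k1, k2, p1, p2, k3] as OpenCV has them; the pictures are not rectified), "world_from_camera" (4x4, takes a point from camera to world coordinates); the wrist camera has in their place "tool_from_camera" (4x4, takes a point from camera to tool coordinates, whose origin is the TCP and whose axes are the flange's). Camera axes: x right, y down, z forward; pixel columns grow to the right and rows downward; lengths in mm; the calibration is good to about 2 mm. A picture is of the moment at which its call begins: read the wrist's pose just before it. camera_params takes no time and is no camera call.
- ticket.hand_in(): hands the job in; it is judged then, once.
The state is a dict: "time_s": time; "q": joint angles; "qd": joint speeds; "joint_efforts": joint torques, N m; "tool_pos": TCP position; "orientation": TCP orientation; "ft_force": force on the tool from outside, world axes, zero at the start; "moment": the same for the moment, N m; "gripper_width": finger opening in mm; "finger_force": force on a finger pad.
Only numpy, scipy, OpenCV 4.12 (cv2) and the standard library are available. Lean on these libraries where they do the work, as an engineer would, in place of code of your own. Each camera call takes 0.05 s, during which the arm holds its last target. There are 200 camera calls.

### The job

One of the three bolts that hold down the shaker's deck has worked loose. Turn the clamp knob of the crossbar a quarter turn counter-clockwise to free it, slide the crossbar all the way back to its stop, then tap the bolts from above, through the windows in their lock caps, to find the one that drops. Lift the red tongue of that bolt's cap well past 45 degrees and finish while still holding the cap open in the gripper, so that a colleague can get a wrench on the bolt; do not open the caps of the tight bolts, and leave the things around the shaker where they are.

Things in the scene. Friction and masses are not known exactly. Their poses are not given: they have to be found in the camera images.
- shaker: low white laboratory shaker, fixed; deck 290 mm deep (x) by 322 mm wide (y), top 68 mm above the worktop. Origin: centre of its underside; x points to its rear (away from the robot at yaw 0), y to its left. All parts below share its yaw. A rail 24 mm wide, top 106 mm above the worktop, runs along x at y = +145 and -145 mm; on the right the latch bracket reaches out to y = -200 mm
- clamp_knob (a joint): blue wing knob on the crossbar's right-hand (-y) carriage; rad. 0 = locked: a latch tongue under it catches on a steel stop dog, the crossbar has at most 11 mm of play, and the wing's long side lies across the rail (along y). Grows counter-clockwise seen from above; tongue clear of the dog from about 1.15; 1.57 = free, wing along the rail; stop at 1.65. Turns with 0.1 N m, stays where left
- knob_grip (a point): centre of the wing of the clamp knob, on its turning axis. Wing 48 mm long, 13 mm thick, 20 mm tall (10 mm below to 10 mm above this point), along y of this point's frame, which turns with the knob. The carriage's flat top is 25 mm below this point, nothing around stands higher. It moves along with the crossbar
- crossbar (a joint): how far the crossbar has been slid to the rear (the shaker's +x); m, 0 = foremost, over the bolts; 0.100 = against its rear stop. Until the knob is free it is stopped at 0.011; then it slides with about 2 N and stays where it is left. It may be pushed, or dragged by its knob
- crossbar_mid (a point): middle of the crossbar, on the axis of its black rubber-sleeved tube: tube 22 mm in diameter, 236 mm long along the shaker's y; the tube's underside is about 8 mm above the tops of the bolts
- bolt_a (a joint): how far this hold-down bolt has gone down; m, 0 as found. The bolts stand in one row along the shaker's y, 72 mm apart, a, b and c in any order. A tight bolt does not give; the loose one (exactly one) rides on its seal ring: about 3 N from above makes it drop 5 mm to its stop, and it stays down
- bolt_a_top (a point): centre of the flat top end of the bolt's round steel stub, 12 mm in diameter, which stands upright through a round 19 mm window in the lock cap, 10 mm above the cap's top face, 41 mm above the deck
- cap_a (a joint): lock cap over this bolt, a hinged steel plate 50 x 44 mm, 5 mm thick, with a red tongue that points to the front; rad, 0 = shut (level), grows as the tongue swings up and back, stop at 1.45. A weak spring shuts it when let go (1 to 1.5 N at the tongue)
- cap_a_tab (a point): grip point on the red tongue of the cap: tongue 12 mm wide (y), 7 mm thick (z), 46 mm long (x), this point 83 mm from the hinge axis and 15 mm from its front end, 26 mm clear of the wider steel plate behind; when shut 28.5 mm above the deck, nothing under it. The tongue can be pinched by its sides from above and turns between the fingers as it rises
- cap_a_hinge (a point): middle of the cap's hinge axis, which lies along the shaker's y, 28 mm behind the bolt; fixed
- bolt_b (a joint): as bolt_a
- bolt_b_top (a point): as bolt_a_top
- cap_b (a joint): as cap_a
- cap_b_tab (a point): as cap_a_tab
- cap_b_hinge (a point): as cap_a_hinge
- bolt_c (a joint): as bolt_a
- bolt_c_top (a point): as bolt_a_top
- cap_c (a joint): as cap_a
- cap_c_tab (a point): as cap_a_tab
- cap_c_hinge (a point): as cap_a_hinge
- wrench: steel open-ended wrench, 170 mm long, 8 mm high, lying on the worktop; origin at the centre of its underside; bystander
- conical_flask: glass conical flask, 67 mm wide, 108 mm tall, origin at the centre of its base; bystander
- wash_bottle: white wash bottle with red cap and bent jet, 165 mm tall, origin at its base; bystander
- bench_timer: white bench timer with a red dial, 62 x 62 x 38 mm, origin at the centre of its base; bystander

How it is judged (in metres and radians):
On the way, in this order (a step that is already met when the one before it is completed fails the run):
1. the clamp knob is turned free before the crossbar is moved (value of joint clamp_knob above 1.2 rad and value of joint crossbar below 0.04 m), for 0.1 s.
2. the crossbar stands at its rear stop (value of joint crossbar above 0.09 m), for 0.2 s.
3. the loose bolt has dropped under a tap (value of joint any of bolt_a, bolt_b, bolt_c above 0.003 m), for 0.1 s.
At the end, for the whole second after the job is handed in: the crossbar is within 10 mm of its rear stop with its knob free; the cap of the bolt that dropped (by more than 3 mm) is open more than 0.8 rad (46 degrees), still, and touched by the fingers with more than 0.5 N; the other two caps are open less than 0.15 rad (value of joint crossbar above 0.09 m and value of joint clamp_knob above 1 rad and ((value of joint bolt_a above 0.003 m and value of joint cap_a above 0.8 rad and velocity of joint cap_a between -0.15 and 0.15 rad/s and contact force between the fingers and cap_a above 0.5 N and value of joint each of cap_b, cap_c below 0.15 rad) or (value of joint bolt_b above 0.003 m and value of joint cap_b above 0.8 rad and velocity of joint cap_b between -0.15 and 0.15 rad/s and contact force between the fingers and cap_b above 0.5 N and value of joint each of cap_a, cap_c below 0.15 rad) or (value of joint bolt_c above 0.003 m and value of joint cap_c above 0.8 rad and velocity of joint cap_c between -0.15 and 0.15 rad/s and contact force between the fingers and cap_c above 0.5 N and value of joint each of cap_a, cap_b below 0.15 rad))); the arm keeps its last pose, push and grip.
It fails at once if the cap of a bolt that has not dropped is opened (more than 0.3 rad) ((value of joint cap_a above 0.3 rad and value of joint bolt_a below 0.003 m) or (value of joint cap_b above 0.3 rad and value of joint bolt_b below 0.003 m) or (value of joint cap_c above 0.3 rad and value of joint bolt_c below 0.003 m)).
It fails at once if a bystander is moved more than 30 mm (distance of any of wrench, conical_flask, wash_bottle, bench_timer from where it was at the start of the episode above 0.03 m).
It fails at once if the flask or the wash bottle is tipped (angle between any of conical_flask, wash_bottle's own z axis and vertical above 0.4 rad).
It also fails if it takes over 61 s, if anything falls off the work surface, if the arm or the gripper's body presses on something with over 40 N, if the wrist force passes 120 N, or if a joint passes its speed limit or range.

## Working session

There is one attempt and no reset: what is moved stays moved. The work goes in short steps, Python scripts to look and compute and a tool call to move; the robot and the scene stay as the last step left them, time stands still between calls to the robot, and variables do not carry over. Pictures are saved under pics/ and viewed, at most 10 in all, crops included, and the job is handed in when it is done.

Besides the shell and the picture viewer there is one more tool, called in YAML: its name, and indented under it one key for each argument. jog_arm: Moves the arm, as the interface text tells. Its arguments: {"type":"object","properties":{"rows":{"type":"array","items":{"type":"array","items":{"type":"number"}}},"force":{"type":"number"}},"required":["rows"]}

```bash
mkdir -p pics
cat > h.py <<'E'
import numpy as np, cv2
from scipy.spatial.transform import Rotation as R
from workcell import bot, cams, ticket
def cam(name, st=None):
    p=cams.camera_params(name); K=np.array(p["intrinsics"]); d=np.array(p["dist_coeffs"])
    if name=="wrist":
        st=st or bot.get_state(); T=np.eye(4); T[:3,:3]=R.from_rotvec(st["orientation"]).as_matrix(); T[:3,3]=st["tool_pos"]
        T=T@np.array(p["tool_from_camera"])
    else: T=np.array(p["world_from_camera"])
    return K,d,T
def ray(c,uv,z):
    K,d,T=c; n=cv2.undistortPoints(np.array([[uv]],float),K,d)[0,0]
    v=T[:3,:3]@np.array([n[0],n[1],1]); o=T[:3,3]; return o+v*(z-o[2])/v[2]
def proj(c,P):
    K,d,T=c; Ti=np.linalg.inv(T); r=cv2.Rodrigues(Ti[:3,:3])[0]
    return cv2.projectPoints(np.array(P,float).reshape(-1,1,3),r,Ti[:3,3],K,d)[0][:,0]
E
python3 - <<'E'
from h import *
s=bot.get_state(); print(s["time_s"],s["tool_pos"],R.from_rotvec(s["orientation"]).as_matrix().round(3),s["gripper_width"])
for n in ("scene","top"):
    cv2.imwrite(f"pics/{n}0.png",cams.grab_frame(n)); print(n,cam(n)[2].round(2).tolist(),cam(n)[0].round(0).tolist())
print(np.array(cams.camera_params("wrist")["tool_from_camera"]).round(2).tolist())
E
```

```text
0.0 [237.42234404 467.80551692 226.04803571] [[-0.892  0.453 -0.001]
 [ 0.453  0.892 -0.001]
 [ 0.    -0.002 -1.   ]] 91.7336444673733
scene [[0.49, -0.45, 0.75, -518.08], [-0.87, -0.23, 0.43, -653.54], [-0.02, -0.86, -0.51, 857.88], [0.0, 0.0, 0.0, 1.0]] [[589.0, 0.0, 316.0], [0.0, 589.0, 233.0], [0.0, 0.0, 1.0]]
top [[-0.01, -1.0, 0.08, 411.5], [-1.0, 0.02, 0.01, -47.57], [-0.01, -0.08, -1.0, 1583.15], [0.0, 0.0, 0.0, 1.0]] [[603.0, 0.0, 332.0], [0.0, 603.0, 233.0], [0.0, 0.0, 1.0]]
[[-0.0, -0.96, -0.28, 76.3], [1.0, -0.0, -0.0, 0.17], [-0.0, -0.28, 0.96, -158.56], [0.0, 0.0, 0.0, 1.0]]
```

View pics/top0.png

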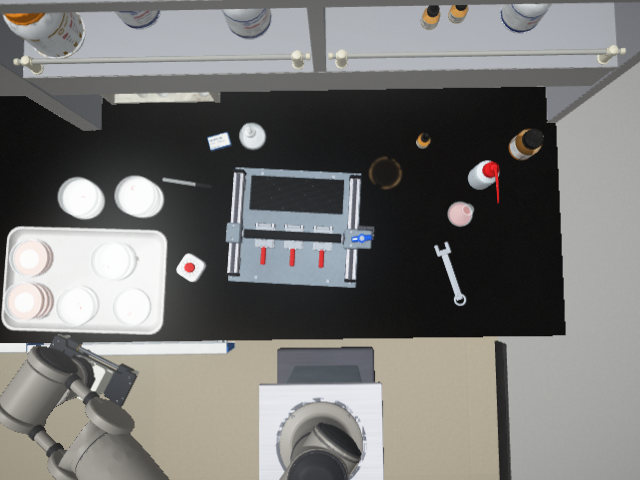

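View pics/scene0.png

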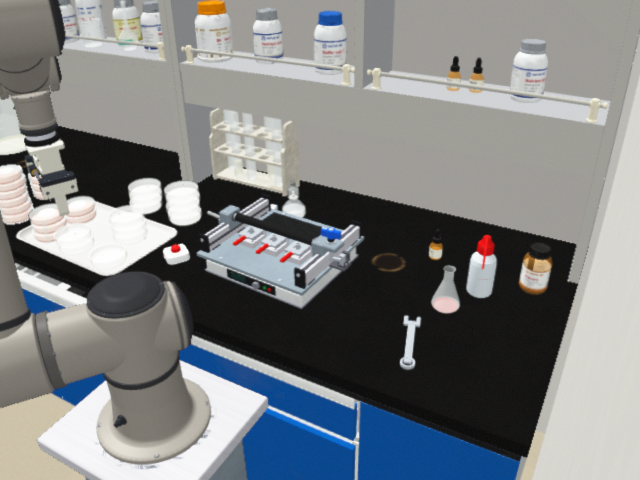

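Top view: the shaker is centred near (295,228), with the blue knob at (361,238) and the red tongues at about (263,257), (292,258) and (321,259). All bystanders are clear of the shaker. Next I measure by colour masks.

Run:
```python
from h import *
def blobs(n,kind,roi):
    im=cv2.imread(f"pics/{n}0.png"); h=cv2.cvtColor(im,cv2.COLOR_BGR2HSV)
    m=(cv2.inRange(h,(108,130,70),(125,255,255)) if kind=="b" else cv2.inRange(h,(0,150,90),(8,255,255))|cv2.inRange(h,(172,150,90),(180,255,255)))
    k=np.zeros_like(m); x0,y0,x1,y1=roi; k[y0:y1,x0:x1]=m[y0:y1,x0:x1]
    N,l,s,c=cv2.connectedComponentsWithStats(k); return [(c[i],s[i]) for i in range(1,N) if s[i][4]>15]
ct=cam("top"); cs=cam("scene")
B=blobs("top","b",(220,160,390,290)); S=blobs("scene","b",(200,200,370,300))
print("blue",B,S)
def tri(a,b):
    zs=np.linspace(60,200,141); d=[np.linalg.norm(ray(ct,a,z)-ray(cs,b,z)) for z in zs]; i=int(np.argmin(d)); return zs[i],d[i],ray(ct,a,zs[i])
print("knob",tri(B[0][0],S[0][0]))
Rt=sorted(blobs("top","r",(220,230,390,290)),key=lambda b:b[0][0]); Rs=sorted(blobs("scene","r",(200,200,370,300)),key=lambda b:b[0][0])
for a in Rt: print("tongue",a[0].round(1),a[1],ray(ct,a[0],96.5+3).round(1))
for a,b in zip(Rt,Rs): print(tri(a[0],b[0]))
P=[ray(ct,a[0],99) for a in Rt]
d=P[0]-P[-1]; print("yaw",np.arctan2(-d[0],d[1]), np.linalg.norm(d)/2)
```

```text
blue [(array([362.01030928, 237.91752577]), array([352, 234,  20,   9,  97], dtype=int32))] [(array([330.53038674, 233.40883978]), array([320, 228,  21,  12, 181], dtype=int32))]
knob (np.float64(163.0), np.float64(2.8962652043958834), array([ 515.6749272 , -106.54327897,  163.        ]))
tongue [262.7 255.2] [261 247   5  17  68] [481.4 136.3  99.5]
tongue [291.8 256.8] [290 249   5  17  67] [476.4  64.6  99.5]
tongue [321.  258.5] [319 251   5  16  70] [471.1  -7.3  99.5]
(np.float64(94.0), np.float64(1.084635234530432), array([481.64993151, 136.94725951,  94.        ]))
(np.float64(94.0), np.float64(1.300332796337058), array([476.62271663,  65.05439959,  94.        ]))
(np.float64(94.0), np.float64(1.3126335483107263), array([471.2867254 ,  -7.17251582,  94.        ]))
yaw -0.07178334796815036 72.00336901265962
```

The three tongues come out 72.0 mm apart at a plausible height, and the yaw is about -0.072. I'll move above the knob.

jog_arm:
  rows:
    - [0,0,0,-36,-27,0,1]
    - [0,0,0,-36,-27,0,1]
    - [0,0,0,-36,-27,0,1]
    - [0,0,0,-36,-27,0,1]
    - [0,0,0,-36,-27,0,1]
    - [0,0,0,-36,-27,0,1]
    - [0,0,0,-36,-27,0,1]
    - [0,0,0,-36,-27,0,1]

```text
time_s: 0.9
tool_pos: [397.0, 143.4, 226.6]
orientation: [-0.731, -3.055, -0.0]
ft_force: [1.1, -0.4, 0.2]
gripper_width: 92.0
finger_force: 0.0
```

jog_arm:
  rows:
    - [0,0,0,-36,-27,0,1]
    - [0,0,0,-36,-27,0,1]
    - [0,0,0,-36,-27,0,1]
    - [0,0,0,-36,-27,0,1]
    - [0,0,0,-36,-27,0,1]
    - [0,0,0,-36,-27,0,1]
    - [0,0,0,0,0,0,1]

```text
time_s: 1.6
tool_pos: [517.4, -101.6, 225.8]
orientation: [0.738, 3.053, -0.002]
ft_force: [-0.7, 0.6, -0.5]
gripper_width: 91.8
finger_force: 0.0
```

jog_arm:
  rows:
    - [0,0,0.147,0,0,0,1]
    - [0,0,0.147,0,0,0,1]
    - [0,0,0.147,0,0,0,1]
    - [0,0,0.147,0,0,0,1]
    - [0,0,0.147,0,0,0,1]
    - [0,0,0.147,0,0,0,1]
    - [0,0,0.147,0,0,0,1]
    - [0,0,0.147,0,0,0,1]

```text
time_s: 2.4
tool_pos: [515.4, -96.2, 226.4]
orientation: [-2.308, -2.129, 0.0]
ft_force: [-0.2, -0.2, 0.6]
gripper_width: 91.8
finger_force: 0.0
```

jog_arm:
  rows:
    - [0,0,0,0,0,0,1]
    - [0,0,0,0,0,0,1]

```text
time_s: 2.6
tool_pos: [515.6, -96.5, 226.5]
orientation: [-2.298, -2.141, 0.0]
ft_force: [-0.0, 0.1, 0.3]
gripper_width: 92.1
finger_force: 0.0
```

Run:
```python
from h import *
s=bot.get_state(); im=cams.grab_frame("wrist"); cv2.imwrite("pics/w1.png",im); c=cam("wrist",s)
np.save("w1.npy",c[2])
print(s["tool_pos"],R.from_rotvec(s["orientation"]).as_matrix().round(3).tolist(),s["ft_force"])
h=cv2.cvtColor(im,cv2.COLOR_BGR2HSV); m=cv2.inRange(h,(108,130,70),(125,255,255))
N,l,st,ce=cv2.connectedComponentsWithStats(m)
for i in range(1,N):
    if st[i][4]>100: print(st[i],ce[i],ray(c,ce[i],168),ray(c,ce[i],163), cv2.minAreaRect(np.argwhere(l==i)[:,::-1].astype(np.float32)))
```

```text
[515.63599202 -96.51890502 226.54381709] [[0.071, 0.998, -0.001], [0.998, -0.071, 0.0], [0.0, -0.001, -1.0]] [-0.00138692  0.06885386  0.29741904]
[307 238  35  80 818] [324.3594132  274.52811736] [ 514.78056071 -104.34115816  168.        ] [ 514.62956186 -106.27818001  163.        ] ((324.1712951660156, 277.5048828125), (33.90045166015625, 79.02489471435547), 1.6365771293640137)
```

View pics/w1.png

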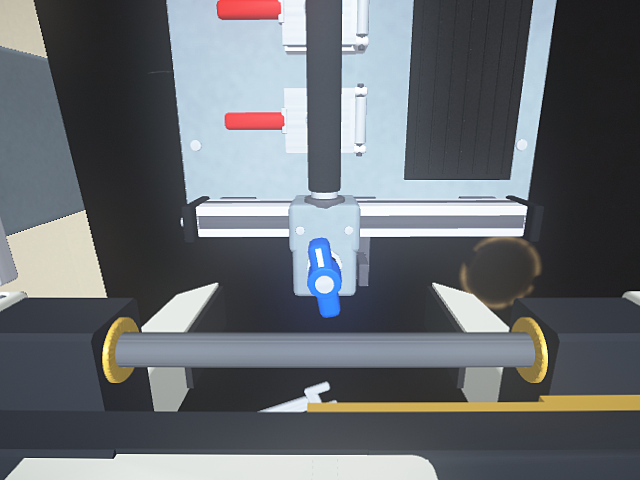

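Wrist view: the wing spans (317,238) to (330,318) with its hub at (324,284), so it is already turned about 0.1 rad counter-clockwise. Next I pin down its height.

Run:
```python
from h import *
s=bot.get_state(); c=cam("wrist",s); ct=cam("top"); cs=cam("scene")
for z in (140,145,150,155,160,165,170,175): 
    a,b=ray(c,(317.5,239),z),ray(c,(330.5,317),z)
    print(z,ray(c,(324,278),z)[:2].round(1),ray(c,(324,284),z)[:2].round(1),"top",ray(ct,(362,238),z)[:2].round(1),"scene",ray(cs,(330.5,232),z)[:2].round(1),"len",np.linalg.norm(a-b).round(1),"ang",np.arctan2(-(a-b)[0],(a-b)[1]).round(3))
```

```text
140 [ 513.6 -117.9] [ 513.3 -122.4] top [ 517.2 -107.5] scene [553.8 -82.9] len 58.8 ang 0.082
145 [ 513.7 -115.9] [ 513.4 -120.3] top [ 516.8 -107.3] scene [546.4 -86.9] len 57.6 ang 0.082
150 [ 513.9 -113.9] [ 513.6 -118.2] top [ 516.4 -107.1] scene [538.9 -90.9] len 56.4 ang 0.082
155 [ 514.1 -111.9] [ 513.8 -116.1] top [ 516.1 -106.8] scene [531.4 -94.9] len 55.2 ang 0.082
160 [ 514.2 -110. ] [ 513.9 -114.1] top [ 515.7 -106.6] scene [524.  -98.8] len 54.0 ang 0.082
165 [ 514.4 -108. ] [ 514.1 -112. ] top [ 515.3 -106.4] scene [ 516.5 -102.8] len 52.8 ang 0.082
170 [ 514.5 -106. ] [ 514.3 -109.9] top [ 515.  -106.2] scene [ 509.  -106.8] len 51.6 ang 0.082
175 [ 514.7 -104. ] [ 514.4 -107.8] top [ 514.6 -106. ] scene [ 501.6 -110.8] len 50.4 ang 0.082
```

jog_arm:
  rows:
    - [0,0,0,-11,0,20,1]
    - [0,0,-0.15,0,0,30,1]
    - [0,0,0,0,0,20,0]
    - [0,0,0,0,0,10,-0.3]
    - [0,0,0,0,0,0,-0.6]
  force: 25

```text
time_s: 3.15
tool_pos: [514.4, -107.7, 145.6]
orientation: [-2.134, -2.302, 0.001]
ft_force: [-0.3, 0.6, 1.1]
gripper_width: 72.6
finger_force: 0.0
```

jog_arm:
  rows:
    - [0,0,0,0,0,0,-1]
    - [0,0,0,0,0,0,-1]
    - [0,0,0,0,0,0,-1]
    - [0,0,0,0,0,0,-1]
    - [0,0,0,0,0,0,-1]
  force: 25

```text
time_s: 3.65
tool_pos: [515.3, -108.1, 147.1]
orientation: [2.136, 2.303, 0.001]
ft_force: [0.3, 0.1, -0.7]
gripper_width: 32.3
finger_force: 0.0
```

jog_arm:
  rows:
    - [0,0,0,0,0,0,-1]
    - [0,0,0,0,0,0,-1]
    - [0,0,0,0,0,0,-1]
    - [0,0,0,0,0,0,-1]
    - [0,0,0,0,0,0,-1]

```text
time_s: 4.15
tool_pos: [515.1, -108.1, 146.8]
orientation: [-2.137, -2.303, 0.0]
ft_force: [-0.4, 0.4, 1.6]
gripper_width: 17.2
finger_force: 25.0
```

jog_arm:
  rows:
    - [0,0,-0.1,0,0,0,-1]
    - [0,0,-0.12,0,0,0,-1]
    - [0,0,-0.12,0,0,0,-1]
    - [0,0,-0.12,0,0,0,-1]
    - [0,0,-0.12,0,0,0,-1]
    - [0,0,-0.12,0,0,0,-1]

```text
time_s: 4.75
tool_pos: [513.4, -107.8, 146.5]
orientation: [-1.21, -2.895, 0.001]
ft_force: [-8.9, 1.4, 4.5]
gripper_width: 17.1
finger_force: 25.9
```

jog_arm:
  rows:
    - [0,0,-0.12,0,0,0,-1]
    - [0,0,-0.12,0,0,0,-1]
    - [0,0,-0.12,0,0,0,-1]
    - [0,0,-0.12,0,0,0,-1]
    - [0,0,-0.12,0,0,0,-1]
    - [0,0,-0.12,0,0,0,-1]
    - [0,0,0,0,0,0,-1]
    - [0,0,0,0,0,0,-1]

```text
time_s: 5.55
tool_pos: [514.5, -107.0, 146.3]
orientation: [-0.124, -3.138, -0.003]
ft_force: [-1.2, 5.0, -1.4]
gripper_width: 17.3
finger_force: 24.5
```

Run:
```python
from h import *
s=bot.get_state(); im=cams.grab_frame("wrist"); cv2.imwrite("pics/w2.png",im)
M=R.from_rotvec(s["orientation"]).as_matrix(); print(s["tool_pos"],M.round(3).tolist(),np.arctan2(M[1,1],M[0,1]),s["moment"],s["ft_force"],s["q"])
```

```text
[ 514.54115848 -106.9784192   146.26581016] [[-0.997, 0.079, -0.002], [0.079, 0.997, 0.002], [0.002, 0.002, -1.0]] 1.4917932950430954 [1.1962368  0.28264521 0.03163865] [-1.18819878  5.04345833 -1.36292221] [-3.51717172e-01  4.23090936e-01  1.63911662e+00  1.55040498e-03
  1.08151622e+00 -1.84424219e+00]
```

View pics/w2.png

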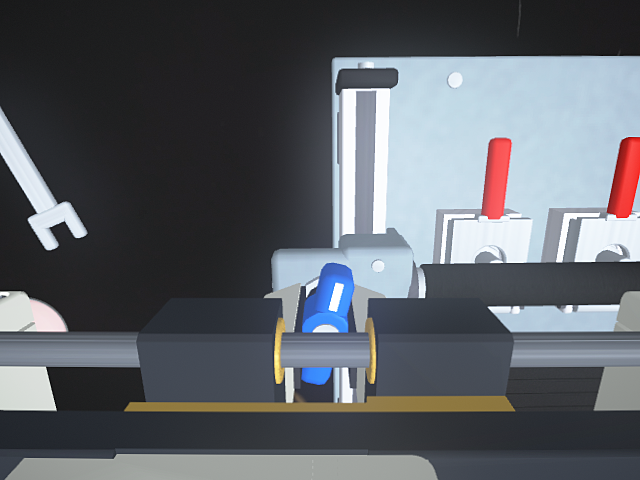

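The wing is at (328,315) between the fingers, lagging the tool by about 0.2 rad. I turn that much further, then drag the crossbar back.

jog_arm:
  rows:
    - [0,0,-0.1,0,0,0,-1]
    - [0,0,-0.1,0,0,0,-1]
    - [0,0,0,0,0,0,-1]
    - [0,0,0,0,0,0,-1]
  force: 25

```text
time_s: 6.0
tool_pos: [514.6, -106.7, 146.2]
orientation: [0.19, -3.134, -0.004]
ft_force: [0.2, 6.5, -0.5]
gripper_width: 17.2
finger_force: 24.4
```

Run:
```python
from h import *
s=bot.get_state()
M=R.from_rotvec(s["orientation"]).as_matrix(); print(s["tool_pos"],np.arctan2(M[1,1],M[0,1]),s["moment"],s["ft_force"],s["gripper_width"])
print(M.T@np.array([.9974,-.0717,0])*100)
```

```text
[ 514.56066445 -106.67837286  146.24840279] 1.6919066923481971 [ 1.3608934   0.38582907 -0.02849134] [ 0.19760512  6.47208369 -0.45731218] 17.226745058956435
[-98.14302533 -19.16745297  -0.17839738]
```

jog_arm:
  rows:
    - [0,0,0,-5.9,-1.1,0,-1]
    - [0,0,0,-11.8,-2.3,0,-1]
    - [0,0,0,-11.8,-2.3,0,-1]
    - [0,0,0,-11.8,-2.3,0,-1]
    - [0,0,0,-11.8,-2.3,0,-1]
    - [0,0,0,-11.8,-2.3,0,-1]
    - [0,0,0,-11.8,-2.3,0,-1]
    - [0,0,0,-11.8,-2.3,0,-1]

```text
time_s: 6.8
tool_pos: [605.0, -112.8, 146.2]
orientation: [0.19, -3.134, -0.004]
ft_force: [-1.9, 5.1, -0.1]
gripper_width: 17.5
finger_force: 24.4
```

jog_arm:
  rows:
    - [0,0,0,-7,-1.4,0,-1]
    - [0,0,0,0,0,0,-1]
    - [0,0,0,0,0,0,-1]

```text
time_s: 7.1
tool_pos: [612.9, -113.4, 146.3]
orientation: [-0.19, 3.135, 0.003]
ft_force: [2.2, 4.6, -1.6]
gripper_width: 17.1
finger_force: 24.3
```

jog_arm:
  rows:
    - [0,0,0,-3,-0.6,0,-1]
    - [0,0,0,-2,-0.4,0,-1]
    - [0,0,0,0,0,0,-1]
    - [0,0,0,0,0,0,-1]

```text
time_s: 7.5
tool_pos: [613.8, -113.4, 146.2]
orientation: [0.19, -3.127, -0.006]
ft_force: [-13.2, 5.5, 7.1]
gripper_width: 17.2
finger_force: 24.9
```

jog_arm:
  rows:
    - [0,0,0,4,0.8,0,-1]
    - [0,0,0,0,0,0,-0.3]
    - [0,0,0,0,0,0,-0.3]
    - [0,0,0,0,0,0,-0.3]
    - [0,0,0,0,0,0,-0.3]
    - [0,0,0,0,0,-30,-0.3]
    - [0,0,0,0,0,-35,-0.3]

```text
time_s: 8.2
tool_pos: [612.5, -114.8, 210.9]
orientation: [0.193, -3.132, -0.002]
ft_force: [0.2, -0.2, 0.3]
gripper_width: 31.5
finger_force: 0.0
```

jog_arm:
  rows:
    - [0,0,0.097,0,0,0,-1]
    - [0,0,0.097,0,0,0,-1]
    - [0,0,0,20.4,33.6,0,-1]
    - [0,0,0,20.4,33.6,0,-1]
    - [0,0,0,20.4,33.6,0,-1]
    - [0,0,0,20.4,33.6,0,-1]
    - [0,0,0,20.4,33.6,0,-1]
    - [0,0,0,0,0,0,-1]

```text
time_s: 9.0
tool_pos: [521.3, 63.4, 212.2]
orientation: [-0.104, -3.139, -0.002]
ft_force: [-0.3, -1.3, 0.4]
gripper_width: -0.0
finger_force: 0.0
```

jog_arm:
  rows:
    - [0,0,0,0,0,0,-1]
    - [0,0,0,0,0,0,-1]

```text
time_s: 9.2
tool_pos: [523.9, 59.1, 211.8]
orientation: [0.111, 3.139, -0.001]
ft_force: [-0.0, -0.3, 0.5]
gripper_width: 0.6
finger_force: 0.0
```

Run:
```python
from h import *
s=bot.get_state(); im=cams.grab_frame("wrist"); cv2.imwrite("pics/w3.png",im); c=cam("wrist",s)
M=R.from_rotvec(s["orientation"]).as_matrix(); print(s["time_s"],s["tool_pos"],np.arctan2(M[1,1],M[0,1]),s["ft_force"],s["gripper_width"])
h=cv2.cvtColor(im,cv2.COLOR_BGR2HSV); m=cv2.inRange(h,(0,150,90),(8,255,255))|cv2.inRange(h,(172,150,90),(180,255,255))
N,l,st,ce=cv2.connectedComponentsWithStats(m)
for i in range(1,N):
    if st[i][4]>200: print(st[i],ce[i],ray(c,ce[i],99.5).round(1))
ex=np.array([.9974,-.0717,0])
for k in (-1,0,1): print(proj(c,[np.array([523.3,61.4,109])+k*72*np.array([.0717,.9974,0])]).round(0))
```

```text
9.2 [523.87269759  59.08314802 211.84175212] 1.5002053984411794 [-0.01662724 -0.28000335  0.53525381] 0.5756645092560975
[617 104  23  31 576] [629.37326389 119.578125  ] [454.6 274.   99.5]
[214 141  20  62 960] [223.54895833 171.065625  ] [469.8  -8.6  99.5]
[317 141  16  62 937] [324.71398079 170.62006403] [474.7  62.7  99.5]
[417 141  19  62 916] [426.20414847 170.30458515] [479.5 134.3  99.5]
[[228. 240.]]
[[328. 240.]]
[[428. 240.]]
```

View pics/w3.png

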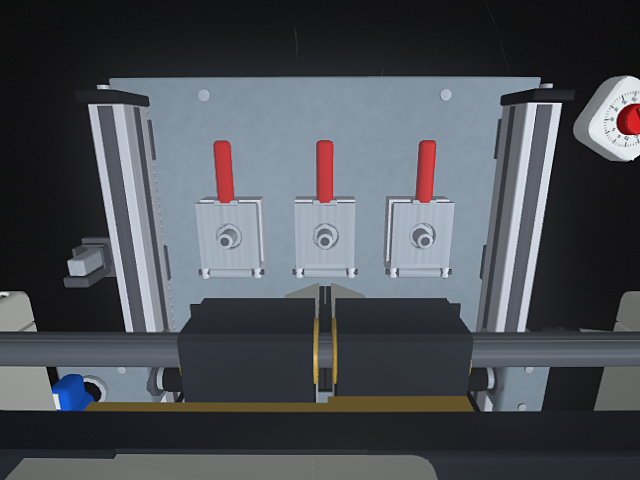

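View: the caps are at (230,238), (324,237) and (420,238), the bolts stand inside their windows, the crossbar is back and the knob is at lower left. Next I locate the stub tops.

Run:
```python
from h import *
s=bot.get_state(); c=cam("wrist",s)
im=cv2.imread("pics/w3.png"); cv2.imwrite("pics/w3c.png",cv2.resize(im[190:290,190:460],None,fx=2.9,fy=2.9,interpolation=cv2.INTER_CUBIC))
for uv in ((223,242),(324,242),(425,242)): print(ray(c,uv,109).round(1))
```

```text
[518.9 -14.  109. ]
[524.2  58.5 109. ]
[529.4 131.  109. ]
```

View pics/w3c.png

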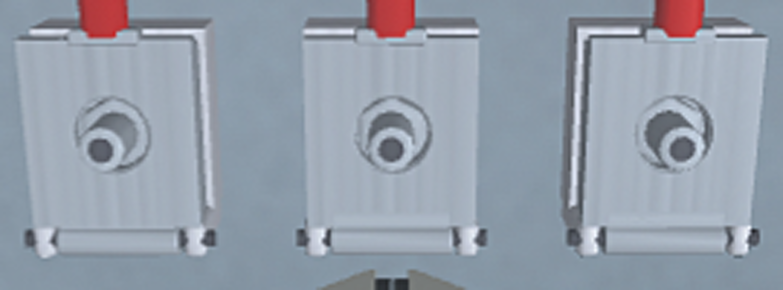

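Stub tops are at (224.5,241.7), (324.8,241.4) and (425.2,241.4), so the middle bolt is at (524,59), directly under the tool. I tap it.

jog_arm:
  rows:
    - [0,0,0,0,0,40,-1]
    - [0,0,0,0,0,40,-1]
    - [0,0,0,0,0,14,-1]
    - [0,0,0,0,0,0,-1]
    - [0,0,0,0,0,0,-1]

```text
time_s: 9.75
tool_pos: [524.0, 59.2, 118.1]
orientation: [0.112, 3.139, 0.0]
ft_force: [-0.7, 0.4, 0.0]
gripper_width: 0.7
finger_force: 0.0
```

jog_arm:
  rows:
    - [0,0,0,0,0,2,-1]
    - [0,0,0,0,0,2,-1]
    - [0,0,0,0,0,2,-1]
    - [0,0,0,0,0,2,-1]
    - [0,0,0,0,0,0,-1]

```text
time_s: 10.25
tool_pos: [523.0, 60.0, 109.6]
orientation: [-0.109, -3.139, -0.0]
ft_force: [-0.2, -0.4, -0.8]
gripper_width: 0.6
finger_force: 0.0
```

jog_arm:
  rows:
    - [0,0,0,0,0,2,-1]
    - [0,0,0,0,0,0,-1]

```text
time_s: 10.45
tool_pos: [523.4, 60.0, 109.1]
orientation: [0.109, 3.138, -0.0]
ft_force: [-4.6, 0.0, 11.8]
gripper_width: 0.2
finger_force: 5.7
```

jog_arm:
  rows:
    - [0,0,0,0,0,1,-1]
    - [0,0,0,0,0,0,-1]

```text
time_s: 10.65
tool_pos: [523.5, 60.0, 109.1]
orientation: [0.109, 3.138, -0.0]
ft_force: [-6.6, -0.4, 18.7]
gripper_width: 0.6
finger_force: 9.2
```

The middle bolt holds at 19 N, so it is tight. I tap the left one (+y).

jog_arm:
  rows:
    - [0,0,0,0,0,-23,-1]
    - [0,0,0,0,36,0,-1]
    - [0,0,0,0,36,0,-1]
    - [0,0,0,0,0,0,-1]
    - [0,0,0,0,0,16,-1]
    - [0,0,0,0,0,2,-1]
    - [0,0,0,0,0,2,-1]
    - [0,0,0,0,0,0,-1]

```text
time_s: 11.45
tool_pos: [528.3, 131.3, 109.8]
orientation: [-0.111, -3.14, 0.0]
ft_force: [-0.3, 0.3, -0.1]
gripper_width: 0.5
finger_force: 0.0
```

jog_arm:
  rows:
    - [0,0,0,0,0,2,-1]
    - [0,0,0,0,0,1,-1]
    - [0,0,0,0,0,0,-1]

```text
time_s: 11.75
tool_pos: [528.5, 131.6, 107.0]
orientation: [0.11, 3.139, 0.0]
ft_force: [0.4, -1.6, 0.8]
gripper_width: 0.4
finger_force: 0.5
```

It gives here. I'll press on to its stop.

jog_arm:
  rows:
    - [0,0,0,0,0,1.5,-1]
    - [0,0,0,0,0,1.5,-1]
    - [0,0,0,0,0,1,-1]
    - [0,0,0,0,0,0,-1]

```text
time_s: 12.15
tool_pos: [528.6, 131.7, 104.1]
orientation: [0.109, 3.138, 0.0]
ft_force: [-3.4, -2.1, 11.6]
gripper_width: 0.5
finger_force: 5.9
```

The left bolt dropped 5 mm, so its cap is the one to lift. I go to its tongue, expected at about (473,135), z 96.5.

jog_arm:
  rows:
    - [0,0,0,0,0,-45,-1]
    - [0,0,0,28,0,0,0]
    - [0,0,0,27,0,0,0]
    - [0,0,0,0,0,0,0]
    - [0,0,0,0,0,0,0]
    - [0,0,0,0,0,0,0]
    - [0,0,0,0,0,0,0]

```text
time_s: 12.85
tool_pos: [474.1, 135.6, 147.5]
orientation: [0.11, 3.139, 0.0]
ft_force: [-0.6, -0.4, 0.1]
gripper_width: 43.3
finger_force: 0.0
```

Run:
```python
from h import *
s=bot.get_state(); im=cams.grab_frame("wrist"); cv2.imwrite("pics/w4.png",im); c=cam("wrist",s)
print(s["time_s"],s["tool_pos"],s["gripper_width"])
h=cv2.cvtColor(im,cv2.COLOR_BGR2HSV); m=cv2.inRange(h,(0,150,90),(8,255,255))|cv2.inRange(h,(172,150,90),(180,255,255))
N,l,st,ce=cv2.connectedComponentsWithStats(m)
for i in range(1,N):
    if st[i][4]>200: print(st[i],ce[i],ray(c,ce[i],99.5).round(1),ray(c,(ce[i][0],st[i][1]),98).round(1))
```

```text
12.85 [474.07312197 135.58674124 147.50540873] 43.32485601954049
[ 568  176   43   36 1151] [589.23979149 193.99826238] [441.2 284.4  99.5] [431.5 284.2  98. ]
[  64  242   33   71 1487] [ 80.20645595 276.31540013] [469.1  -7.8  99.5] [448.8  -3.5  98. ]
[ 189  242   24   56 1085] [200.55852535 269.68294931] [470.   63.7  99.5] [453.8  65.9  98. ]
[ 314  242   19   71 1291] [323.12006197 276.30518978] [479.1 134.4  99.5] [458.8 135.9  98. ]
```

View pics/w4.png

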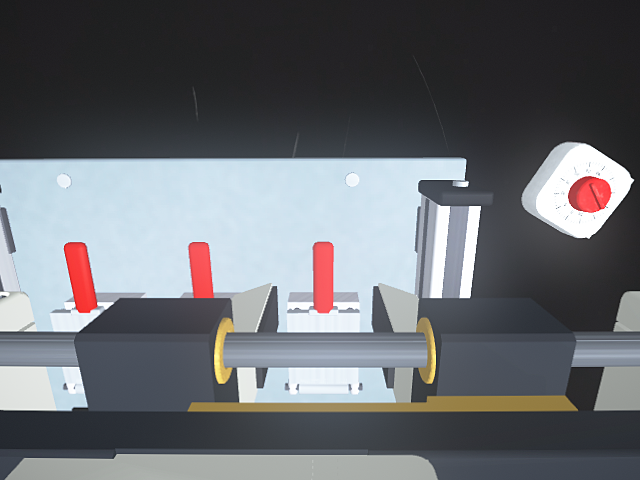

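The tongue's front end is at (323,242), so its grip point is at (473.8,134.8), under the tool to within 1 mm. I descend and pinch.

jog_arm:
  rows:
    - [0,0,0,0,0,30,0]
    - [0,0,0,0,0,22,0]
    - [0,0,0,0,0,10,0]
    - [0,0,0,0,0,0,-1]
    - [0,0,0,0,0,0,-1]
    - [0,0,0,0,0,0,-1]
    - [0,0,0,0,0,0,-1]
    - [0,0,0,0,0,0,-1]
  force: 15

```text
time_s: 13.7
tool_pos: [473.7, 135.0, 86.4]
orientation: [0.109, 3.138, -0.002]
ft_force: [0.0, -8.7, 3.5]
gripper_width: 12.0
finger_force: 15.0
```

jog_arm:
  rows:
    - [0,0,0,0,0,0,-1]
    - [0,0,0,0,0,0,-1]

```text
time_s: 13.9
tool_pos: [473.7, 134.8, 86.4]
orientation: [0.109, 3.139, -0.002]
ft_force: [0.3, -5.4, 2.7]
gripper_width: 11.6
finger_force: 15.0
```

jog_arm:
  rows:
    - [0,0,0,-0.5,0,-9.1,-1]
    - [0,0,0,-1.5,0,-9,-1]
    - [0,0,0,-2.5,0,-8.8,-1]
    - [0,0,0,-3.4,0,-8.5,-1]
    - [0,0,0,-4.3,0,-8,-1]
    - [0,0,0,0,0,0,-1]

```text
time_s: 14.5
tool_pos: [485.4, 134.0, 130.0]
orientation: [-0.11, -3.139, 0.002]
ft_force: [-2.3, -5.5, -0.3]
gripper_width: 11.9
finger_force: 15.0
```

jog_arm:
  rows:
    - [0,0,0,-5.2,0,-7.5,-1]
    - [0,0,0,-6,0,-6.9,-1]
    - [0,0,0,-6.7,0,-6.2,-1]
    - [0,0,0,-7.3,0,-5.4,-1]
    - [0,0,0,-8,0,-4.6,-1]
    - [0,0,0,0,0,0,-1]
    - [0,0,0,0,0,0,-1]
    - [0,0,0,0,0,0,-1]

```text
time_s: 15.3
tool_pos: [518.7, 131.8, 160.5]
orientation: [0.11, 3.139, -0.002]
ft_force: [-1.8, -5.9, 1.2]
gripper_width: 11.8
finger_force: 15.0
```

Run:
```python
from h import *
s=bot.get_state(); print(s["time_s"],s["tool_pos"],s["gripper_width"],s["finger_force"],s["ft_force"])
a=cams.grab_frame("wrist"); b=cv2.resize(cams.grab_frame("scene")[180:310,180:380],(640,416)); b=b[:, :]
cv2.imwrite("pics/f.png",cv2.resize(np.vstack([a[100:400],b]),(536,600)))
```

```text
15.3 [518.71528222 131.76750144 160.49663994] 11.761058158969957 15.00054582953453 [-1.75418907 -5.90531812  1.18239106]
```

View pics/f.png

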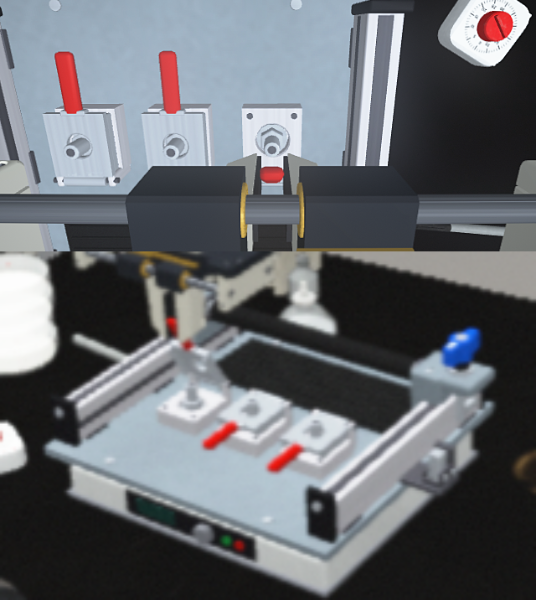

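The picture shows the loose bolt's cap raised between the fingers at (271,174). The other two caps are shut, and the crossbar is at the rear with the knob turned. Handing in.

```bash
python3 -c "
from workcell import ticket
print(ticket.hand_in())"
```

```text
the job is handed in; nothing more can be done
None
```

The job is handed in, with no verdict shown: the left bolt (+y side) was the loose one, and its cap is held open at about 1.1 rad (estimated from the tool's position), with the crossbar against its rear stop, the knob turned free and the other two caps shut.

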